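# Fit the guide plate on the press tool's twin pins

### The job

Pick up the guide plate by its red handle and fit it on the press tool so that both brass pins come up through its two holes, then push it down until it lies flush on the steel carriage, with the orange pad pushed right in, and let go. The carriage's setting along its bed and its height are not known exactly, so find the pins and the seat by feel with a light touch; never force the plate, and leave the hammer, jar, steel block and tray where they are.

Things in the scene. Friction and masses are not known exactly. Their poses are not given: they have to be found in the camera images.
- plate_grip (a point): Centre of the guide plate's red handle. Loose aluminium plate 60 x 170 x 10 mm (x, y, z), about 0.45 kg, flat on the bench; handle block 24 (x) x 40 (y) x 40 mm high on the middle of its top. This point is 30 mm above the plate's underside. z up. Two through holes, 14.6 mm diameter, at y = -40 and +40 mm, x = 0. A half turn about z makes no difference.
- dieset: Press tool, fixed to the bench. Origin: centre of its bed's underside; dark bed 90 x 230 mm (x, y), a blue rail along each long side; z up. Between the rails a steel carriage, 64 x 124 mm, on packing of unmeasured thickness: its flat top, the home seat for the plate's underside, is 50 to 55 mm above the origin. Over 50 N on the press tool damages it.
- pin_level (a point): Bed point 74 mm above its origin, same axes. Two brass pins on the carriage, 12 mm diameter, 80 mm apart along y, at x = 0, tops (1.2 mm chamfer) 24 mm above the carriage top, so 0 to 5 mm above this point. The carriage is clamped at an unmeasured setting: pins' midpoint at y = -18 to +18 mm. A plate slid along y on the pin tops drops over both at once.
- pad (a joint): The orange square stripper pad (36 x 36 mm) in the middle of the carriage, stiff in its guides: 0 m at the start, its top 10 mm above the carriage top; grows to 0.010 when the plate has pushed it flush. About 8 N (more than the plate's weight) pushes it down, then the plate meets the rigid carriage; it stays where it is left.
- hammer_mid (a point): Small wooden-handled hammer lying on the bench, a point on its handle; leave alone.
- jar_mid (a point): Closed jar, 60 mm diameter, 70 mm high, its middle; leave alone.
- block_mid (a point): Round steel bench block, 90 mm diameter, 30 mm high, its middle; leave alone.
- tray_mid (a point): Dark wooden tray, 100 x 150 x 25 mm, with two brass bangles, its middle; leave alone.

How it is judged:
On the way, in this order (a step that is already met when the one before it is completed fails the run):
1. the plate is lifted clear of the bench (height (world z) of plate_grip above 0.115 m), for 0.1 s.
2. both pins are in the holes: the plate is level over the press tool and below the pin tops (z of plate_grip in the frame of dieset between 0.076 and 0.1 m and horizontal distance between plate_grip and dieset below 0.023 m and angle between plate_grip's own z axis and vertical below 0.06 rad and angle between the y axis of plate_grip and the y axis of dieset, either way round below 0.1 rad), for 0.02 s.
At the end, for the whole second after the job is handed in: Plate flush on the carriage, both pins through its holes: grip point 76 to 87.5 mm above the press tool's origin, level within 0.035 rad, along the bed within 0.1 rad, middle within 23 mm (horizontally) of that origin, pad pushed in over 8.5 mm; let go, at rest (z of plate_grip in the frame of dieset between 0.076 and 0.0875 m and horizontal distance between plate_grip and dieset below 0.023 m and angle between plate_grip's own z axis and vertical below 0.035 rad and angle between the y axis of plate_grip and the y axis of dieset, either way round below 0.1 rad and value of joint pad above 0.0085 m); the robot touches nothing.
It fails at once if the press tool is forced: more than 50 N on it (contact force between dieset and anything else above 50 N).
It fails at once if the hammer, jar, block or tray is moved more than 15 mm (distance of any of hammer_mid, jar_mid, block_mid, tray_mid from where it was at the start of the episode above 0.015 m).
It also fails if it takes over 61 s, if anything falls off the work surface, if the arm or the gripper's body presses on something with over 40 N, if the wrist force passes 120 N, or if a joint passes its speed limit or range.

### The arm

A 6-joint arm with a two-finger parallel gripper is mounted at the origin on the work surface. World frame = base frame: x ahead of the robot, y to its left, z up, the work surface at z = 0. Lengths are in m, angles in rad, forces in N, time in s.
With the tool pointing down it reaches from about 0.275 to 0.85 m from the base axis. Payload 19 kg.
Tool frame: the origin (TCP) lies at the very end of the fingers, on their centre line; the grasp point (between the pads) lies 19 mm behind it (tcp_to_grasp is the distance from the TCP to the grasp point, in m); z points along the fingers, y is the line along which they close (so a half turn about z gives the same grasp; the last joint's range is limited). The gripper opens to 85 mm and grips with 20 to 120 N. Pads are 22 mm wide; open, the fingers measure 114 mm over their backs; the gripper's body (76 mm by 85 mm) begins 54 mm behind the grasp point. The pads swing forward as they close: fully open they stand 13 mm farther back than shut.
Start: joints at [1.117, 0.15, 1.437, -0, 1.554, -0.134], TCP at [0.181, 0.546, 0.211] pointing down, gripper open.
Joint ranges: [-2.8, 2.8], [-0.68, 2.1], [0.12, 2.68], [-1.39, 4.53], [0.16, 2.79], [-2.81, 2.81]. Speed limits (rad/s): [1.89, 1.89, 2.22, 3.01, 3.01, 3.01].

### API

Orientations are given as a rotation vector (axis times angle).
In Python, from rig import * gives the robot as it stands.
- The arm moves only by the tool drive_tool, never from a script. Its argument "targets" is one flat list of numbers, 7 for each row, row after row: the shift along the tool's x, y, z in m, then the turn, a rotation vector about the tool's x, y, z in degrees, then the closure, from 0 (fully open) to 1 (shut). In form: [tx, ty, tz, ax, ay, az, fingers, tx, ty, tz, ax, ay, az, fingers, ...]. A call has 1 to 20 rows; each row shifts and turns the commanded pose from where the row before left it, along the tool's axes as they then stand; what a row does not reach is not made up. A row lasts 1/10 s, in which the tool goes at most 50 mm and 8.59 degrees, less where a joint would pass 70% of its speed; a pose out of reach is approached as far as the arm can. A call is refused whole if a number of a shift passes 0.05 or a number of a turn 8.59, either way. A call with a gripper value outside its range is refused whole. The fingers move at their own pace and stop on an object; "squeeze" is the grip in N (left out, the last holds). Time passes only in rows, so rows that do not move let the fingers close. It gives the time, the measured TCP pose, the force, the opening and the grip force at its end, in the units of the state.
- observe(): the state, without advancing time (a new reading comes with each control period).
- camera(name): name is "scene" or "top" or "wrist"; returns a dict with "image" (384x512x3 uint8, red, green, blue), "depth" (384x512 float32, m along the optical axis (not along the pixel's ray), 0 where there is no reading), "K" (3x3 intrinsics, pixels), "rvec" (rotation vector, rad) and "tvec" (3), from world to camera coordinates, as OpenCV has them; the wrist camera has in their place "T_tool_cam" (4x4, takes a point from camera to tool coordinates, whose origin is the TCP and whose axes are the flange's). Camera axes: x right, y down, z forward; pixel columns grow to the right and rows downward; lengths in m; the calibration is good to about 2 mm. A picture is of the moment at which its call begins: read the wrist's pose just before it.
- hand_in(): hands the job in; it is judged then, once.
The state is a dict: "time_s": time; "q": joint angles; "joint_vel": joint speeds; "joint_efforts": joint torques, N m; "position": TCP position; "ee_rot": TCP orientation; "contact_force": force on the tool from outside, world axes, zero at the start; "moment": the same for the moment, N m; "gripper_width": finger opening in m; "gripper_force": force on a finger pad.
Only numpy, scipy, OpenCV 4.12 (cv2) and the standard library are available. Lean on these libraries where they do the work, as an engineer would, in place of code of your own. Each camera call takes 0.05 s, during which the arm holds its last target. There are 200 camera calls.

## Working session

There is one attempt and no reset: what is moved stays moved. The work goes in short steps, Python scripts to look and compute and a tool call to move; the robot and the scene stay as the last step left them, time stands still between calls to the robot, and variables do not carry over. Pictures are saved under pics/ and viewed, at most 10 in all, crops included, and the job is handed in when it is done.

Besides the shell and the picture viewer there is one more tool, called after "Emit:" by a JSON object that holds its "fn" and its "kwargs", one argument or row to a line. drive_tool: Moves the arm, as the interface text tells. Its arguments: {"type":"object","properties":{"targets":{"type":"array","items":{"type":"number"}},"squeeze":{"type":"number"}},"required":["targets"]}

```bash
ls; mkdir -p pics; cat > h.py <<'E'
from rig import *
import numpy as np, cv2
from scipy.spatial.transform import Rotation as R
def cloud(c, T=None):
    d=c["depth"]; K=np.array(c["K"]); v,u=np.mgrid[:d.shape[0],:d.shape[1]]
    P=np.stack([(u-K[0,2])/K[0,0]*d,(v-K[1,2])/K[1,1]*d,d],-1)
    if "rvec" in c:
        M=R.from_rotvec(np.ravel(c["rvec"])).as_matrix(); return (P-np.ravel(c["tvec"]))@M
    s=T; A=np.array(c["T_tool_cam"]); P=P@A[:3,:3].T+A[:3,3]
    return P@R.from_rotvec(s["ee_rot"]).as_matrix().T+np.array(s["position"])
E
python3 - <<'E'
from h import *
s=observe(); print(s)
c=camera("top"); np.savez("top.npz",**c)
b=camera("scene"); np.savez("scene.npz",**b)
cv2.imwrite("pics/a.png",cv2.cvtColor(c["image"],cv2.COLOR_RGB2BGR))
cv2.imwrite("pics/b.png",cv2.cvtColor(b["image"],cv2.COLOR_RGB2BGR))
E
```

```text
pics
{'time_s': 0.0, 'q': array([ 1.11700718e+00,  1.50971881e-01,  1.43802840e+00,  3.62865789e-05,
        1.55380030e+00, -1.34024269e-01]), 'joint_vel': array([ 1.55237581e-03,  3.26596269e-04, -1.10946682e-05,  1.54592567e-03,
       -3.23521658e-04,  1.15747981e-03]), 'joint_efforts': array([ 3.54654236e-03, -7.13055325e+01, -5.70865059e+01,  1.28780671e-04,
        9.04583896e-03,  1.30618400e-04]), 'position': array([0.1806479 , 0.54560085, 0.21048483]), 'ee_rot': array([-5.00087969e-01, -3.10114438e+00,  1.79932905e-03]), 'contact_force': array([ 0.05864017,  0.28941205, -0.25968225]), 'moment': array([ 0.03531618, -0.02806486, -0.06217844]), 'gripper_force': 0.0, 'gripper_width': 0.08571719381892128}
```

View pics/a.png

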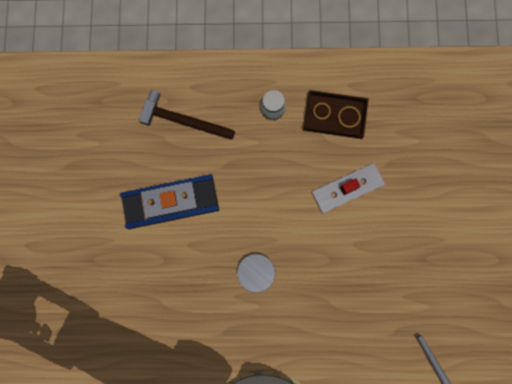

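View pics/b.png

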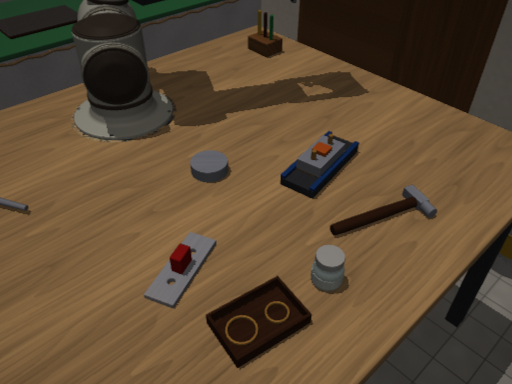

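The top view shows the plate at (348,188) with its handle at (351,186). The press tool is at (170,201), with pins at (151,202) and (184,195) and the pad at (168,200). The tray is at (336,114), the jar at (273,103), the block at (256,272) and the hammer at (190,120).

```bash
cat > m.py <<'E'
from h import *
def rect(p):
    p=p.astype(np.float32); (c,s,a)=cv2.minAreaRect(p*1000); b=cv2.boxPoints((c,s,a)); e=b[1]-b[0]; f=b[2]-b[1]
    l=e if np.hypot(*e)>np.hypot(*f) else f
    return np.array(c)/1000,s,np.degrees(np.arctan2(l[1],l[0]))
for n in ["top","scene"]:
    c=dict(np.load(n+".npz")); P=cloud(c); I=c["image"].astype(int); r,g,b=I[...,0],I[...,1],I[...,2]
    hsv=cv2.cvtColor(c["image"],cv2.COLOR_RGB2HSV); H,S,V=[hsv[...,i].astype(int) for i in range(3)]
    ok=(c["depth"]>0)&(abs(P[...,0])<1)&(abs(P[...,1])<.8)&(P[...,0]>.2)
    red=ok&((H<4)|(H>175))&(S>200)&(V>80)&(P[...,2]>.02); print(n,"red",red.sum(),P[red].mean(0),np.median(P[red],0),P[red][:,2].max())
    top=red&(P[...,2]>.045); print(" redtop",top.sum(),P[top].mean(0),rect(P[top][:,:2]))
    hc=P[top].mean(0)[:2]
    pl=ok&(np.hypot(P[...,0]-hc[0],P[...,1]-hc[1])<.1)&(P[...,2]>.005)&(P[...,2]<.02)&(S<60)
    print(" plate",pl.sum(),rect(P[pl][:,:2]),P[pl][:,2].mean())
    blue=ok&(H>105)&(H<130)&(S>150)&(P[...,2]>.01); print(" blue",blue.sum(),rect(P[blue][:,:2]),np.percentile(P[blue][:,2],[5,50,95]))
    o=ok&(H>4)&(H<14)&(S>200)&(V>150); print(" pad",o.sum(),P[o].mean(0),rect(P[o][:,:2]))
    dc=rect(P[blue][:,:2])[0]
    pn=ok&(np.hypot(P[...,0]-dc[0],P[...,1]-dc[1])<.1)&(P[...,2]>.066); print(" pins",pn.sum(),P[pn][:12],P[pn][:,2].max())
    st=ok&(np.hypot(P[...,0]-dc[0],P[...,1]-dc[1])<.1)&(S<60)&(P[...,2]>.04)&(P[...,2]<.062); print(" carr",st.sum(),rect(P[st][:,:2]),np.median(P[st][:,2]))
E
python3 m.py
```

```text
top red 115 [ 0.57534987 -0.20956435  0.04890925] [ 0.57507611 -0.20914023  0.04868012] 0.05641753562371706
 redtop 112 [ 0.57530364 -0.20966252  0.04902599] (array([ 0.57582074, -0.20972237]), (18.210981369018555, 34.73495864868164), np.float32(-63.943306))
 plate 1373 (array([ 0.576414  , -0.21072488]), (60.11547088623047, 170.89109802246094), np.float32(-65.35097)) 0.009018802632436228
 blue 663 (array([0.54327502, 0.2273316 ]), (88.10584259033203, 225.32008361816406), np.float32(-78.67893)) [0.02605843 0.02965475 0.03318646]
 pad 0 [nan nan nan] (array([0., 0.]), (0.0, 0.0), np.float32(0.0))
 pins 62 [[0.56011278 0.23135805 0.06678386]
 [0.56016855 0.22673265 0.06622452]
 [0.55618959 0.18936266 0.07615378]
 [0.55574818 0.18648672 0.07917659]
 [0.55611503 0.18461043 0.07650689]
 [0.55599106 0.18213146 0.07729409]
 [0.55518157 0.23802562 0.06823736]
 [0.55416413 0.18973743 0.07377328]
 [0.55367191 0.18678484 0.07720835]
 [0.55402811 0.18489883 0.07457335]
 [0.55380606 0.18229411 0.07607576]
 [0.55341776 0.17949545 0.07876817]] 0.08178622283351347
 carr 1100 (array([0.5442113 , 0.22
[... 736 characters left out ...]
5]
 [0.53380657 0.26306199 0.07659226]
 [0.53676491 0.26304547 0.07806008]
 [0.53723188 0.26646681 0.0767719 ]
 [0.5358919  0.25669957 0.07757064]
 [0.53736464 0.25871305 0.0774029 ]
 [0.54053075 0.25839073 0.07911688]
 [0.5407627  0.26212035 0.07756828]
 [0.54183943 0.26469207 0.07695514]
 [0.53611041 0.25692981 0.07469109]
 [0.54064298 0.254744   0.07792897]
 [0.54180209 0.25717845 0.07741525]] 0.0791168778718847
 carr 737 (array([0.54613196, 0.22209024]), (65.98726654052734, 127.5595703125), np.float32(-78.70662)) 0.05316616823393669m.py:16: RuntimeWarning: Mean of empty slice.
  o=ok&(H>4)&(H<14)&(S>200)&(V>150); print(" pad",o.sum(),P[o].mean(0),rect(P[o][:,:2]))
  ret = um.true_divide(
```

```bash
cat >> h.py <<'E'
def plan(tgt, yaw=None):
    "tool-axis shift to tgt AFTER turning by printed az (and levelling ax, ay); yaw = wanted world angle of tool y, mod 180"
    s=observe(); M=R.from_rotvec(s["ee_rot"]); y=M.as_matrix()[:,1]; cur=np.degrees(np.arctan2(y[1],y[0]))
    if yaw is None: yaw=cur
    d=(yaw-cur+90)%180-90
    yw=np.radians(cur+d); Y=np.array([np.cos(yw),np.sin(yw),0]); Z=np.array([0,0,-1.]); W=np.stack([np.cross(Y,Z),Y,Z],1)
    rv=np.degrees((M.inv()*R.from_matrix(W)).as_rotvec()); sh=W.T@(np.array(tgt)-s["position"])
    np.set_printoptions(suppress=True,precision=4)
    print("t",s["time_s"],"pos",s["position"],"yaw",round(cur,2),"turn",rv,"shift mm",sh*1000,"tilt",np.degrees(np.arccos(-M.as_matrix()[2,2])),"q6",s["q"][5],"F",s["contact_force"],"M",s["moment"],"w",s["gripper_width"],s["gripper_force"])
E
python3 -c "
from h import *
plan([.577,-.212,.21],24.6)"
```

```text
t 0.1 pos [0.1807 0.5456 0.2106] yaw 71.67 turn [-0.0631  0.0167 47.075 ] shift mm [-853.8338   44.959     0.5515] tilt 0.0634994341000565 q6 -0.13399405205884643 F [-0.3641  0.2146 -0.683 ] M [-0.069   0.0124  0.0035] w 0.08560185981957882 0.0
```

Emit:
{"fn": "drive_tool", "kwargs": {
  "targets": [0,0,0,0,0,7.85,0,0,0,0,0,0,7.85,0,0,0,0,0,0,7.85,0,0,0,0,0,0,7.85,0,0,0,0,0,0,7.85,0,0,0,0,0,0,7.85,0,-0.02,0.001,0,0,0,0,0,-0.04,0.002,0,0,0,0,0,-0.04,0.002,0,0,0,0,0,-0.04,0.002,0,0,0,0,0,-0.04,0.002,0,0,0,0,0,-0.04,0.002,0,0,0,0,0,-0.04,0.002,0,0,0,0,0,-0.04,0.002,0,0,0,0,0,-0.04,0.002,0,0,0,0,0,-0.04,0.002,0,0,0,0,0,-0.04,0.002,0,0,0,0,0,-0.04,0.002,0,0,0,0,0,-0.04,0.002,0,0,0,0,0,-0.02,0.002,0,0,0,0,0]
}}

```text
time_s: 2.1
position: [0.4223, 0.0816, 0.2109]
ee_rot: [1.7, 2.642, -0.001]
contact_force: [-0.2, -0.3, -1.0]
gripper_width: 0.0856
gripper_force: 0.0
```

```bash
python3 -c "
from h import *
plan([.577,-.212,.21],24.6)"
```

```text
t 2.1 pos [0.4223 0.0816 0.2109] yaw 24.46 turn [-0.0293  0.0205 -0.1374] shift mm [-331.3602   18.3953    0.8776] tilt 0.03573369438777182 q6 -0.41509542373257907 F [-0.239  -0.2592 -0.9831] M [ 0.0349 -0.0012  0.0169] w 0.08557458435880441 0.0
```

Emit:
{"fn": "drive_tool", "kwargs": {
  "targets": [-0.03,0.002,0,0,0,0,0,-0.04,0.002,0,0,0,0,0,-0.04,0.002,0,0,0,0,0,-0.04,0.002,0,0,0,0,0,-0.04,0.002,0,0,0,0,0,-0.04,0.002,0,0,0,0,0,-0.04,0.002,0,0,0,0,0,-0.04,0.002,0,0,0,0,0,-0.02,0.002,0,0,0,0,0,0,0,0,0,0,0,0,0,0,0,0,0,0,0]
}}

```text
time_s: 3.2
position: [0.575, -0.2084, 0.2105]
ee_rot: [-1.698, -2.642, 0.0]
contact_force: [-0.0, -0.5, 0.9]
gripper_width: 0.0852
gripper_force: 0.0
```

```bash
cat > w.py <<'E'
from h import *
import sys
plan([.577,-.212,.21],24.6)
s=observe(); c=camera("wrist"); P=cloud(c,s); np.savez("w.npz",P=P,**c)
cv2.imwrite("pics/"+sys.argv[1],cv2.cvtColor(c["image"],cv2.COLOR_RGB2BGR))
E
python3 w.py c.png; python3 - <<'E'
from h import *
def rect(p):
    (c,s,a)=cv2.minAreaRect(p.astype(np.float32)*1000); b=cv2.boxPoints((c,s,a)); e=b[1]-b[0]; f=b[2]-b[1]
    l=e if np.hypot(*e)>np.hypot(*f) else f
    return np.array(c)/1000,s,np.degrees(np.arctan2(l[1],l[0]))
c=np.load("w.npz"); P=c["P"]; hsv=cv2.cvtColor(c["image"],cv2.COLOR_RGB2HSV); H,S,V=[hsv[...,i].astype(int) for i in range(3)]
red=((H<4)|(H>175))&(S>200)&(V>60)&(c["depth"]>0); q=P[red]; t=q[q[:,2]>.047]
print(len(q),len(t),t[:,2].mean(),rect(t[:,:2]))
near=np.hypot(P[...,0]-.577,P[...,1]+.212)<.11
pl=near&(S<60)&(P[...,2]>.006)&(P[...,2]<.016); print(pl.sum(),rect(P[pl][:,:2]),np.median(P[pl][:,2]))
E
```

```text
t 3.2 pos [ 0.575  -0.2084  0.2105] yaw 24.55 turn [-0.0423 -0.0567 -0.0501] shift mm [-4.0992  0.3359  0.4886] tilt 0.07072998563087853 q6 -0.9021369060431537 F [-0.0029 -0.5355  0.8943] M [ 0.0367  0.0205 -0.0473] w 0.08521328185741622 0.0
509 493 0.05080722081759665 (array([ 0.57691595, -0.21361635]), (19.289955139160156, 37.58250427246094), np.float32(-65.75823))
4749 (array([ 0.57732513, -0.21582022]), (60.0155029296875, 169.57736206054688), np.float32(-65.341644)) 0.010860630512627756
```

View pics/c.png

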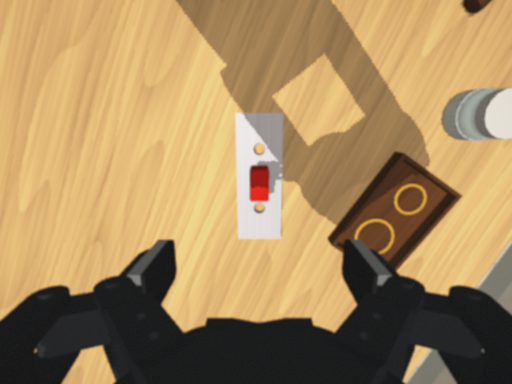

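The wrist view shows the plate upright, with its handle at (259,183) and holes at (259,149) and (259,208). The tray corner is at (330,240), clear of the finger path.

Emit:
{"fn": "drive_tool", "kwargs": {
  "targets": [-0.006,0,0.01,0,0,0,0,0,0,0.03,0,0,0,0,0,0,0.03,0,0,0,0,0,0,0.03,0,0,0,0,0,0,0.03,0,0,0,0,0,0,0.03,0,0,0,0.2,0,0,0.02,0,0,0,0.3,0,0,0.01,0,0,0,0.3,0,0,0.004,0,0,0,0.3,0,0,0,0,0,0,0.4,0,0,0,0,0,0,0.5,0,0,0,0,0,0,1,0,0,0,0,0,0,1,0,0,0,0,0,0,1,0,0,0,0,0,0,1,0,0,0,0,0,0,1,0,0,0,0,0,0,1,0,0,0,0,0,0,1],
  "squeeze": 60
}}

```text
time_s: 5.05
position: [0.5781, -0.2142, 0.0182]
ee_rot: [1.697, 2.642, 0.0]
contact_force: [-1.0, 1.2, 7.2]
gripper_width: 0.0221
gripper_force: 59.4
```

```bash
python3 -c "
from h import *
plan([.577,-.214,.21],24.6)"
```

```text
t 5.05 pos [ 0.5781 -0.2142  0.0182] yaw 24.57 turn [ 0.0466  0.0707 -0.0255] shift mm [   0.6424   -0.937  -191.7803] tilt 0.08463912953538073 q6 -0.9085100642168743 F [-1.0251  1.2489  7.2214] M [0.1132 0.2802 0.0352] w 0.022131570656702865 59.383968114852905
```

Emit:
{"fn": "drive_tool", "kwargs": {
  "targets": [0,0,-0.01,0,0,0,1,0,0,-0.02,0,0,0,1,0,0,-0.03,0,0,0,1,0,0,-0.03,0,0,0,1,0,0,-0.03,0,0,0,1,0,0,-0.03,0,0,0,1,0,0,-0.02,0,0,0,1,0,0,-0.01,0,0,0,1,0,0,0,0,0,0,1,0,0,0,0,0,0,1]
}}

```text
time_s: 6.05
position: [0.5774, -0.2138, 0.1961]
ee_rot: [-1.697, -2.642, 0.0]
contact_force: [-0.9, -0.2, -4.2]
gripper_width: 0.0222
gripper_force: 59.9
```

```bash
python3 w.py d.png; python3 - <<'E'
from h import *
def rect(p):
    (c,s,a)=cv2.minAreaRect(p.astype(np.float32)*1000); b=cv2.boxPoints((c,s,a)); e=b[1]-b[0]; f=b[2]-b[1]
    l=e if np.hypot(*e)>np.hypot(*f) else f
    return np.array(c)/1000,s,np.degrees(np.arctan2(l[1],l[0]))
s=observe(); z=s["position"][2]
for nm in ["top","scene"]:
    c=camera(nm); P=cloud(c); hsv=cv2.cvtColor(c["image"],cv2.COLOR_RGB2HSV); H,S,V=[hsv[...,i].astype(int) for i in range(3)]
    near=np.hypot(P[...,0]-.577,P[...,1]+.214)<.11
    pl=near&(S<50)&(P[...,2]>z-.03)&(P[...,2]<z+.006)&(V>90); Q=P[pl]; 
    A=np.c_[Q[:,:2]-[.577,-.214],np.ones(len(Q))]; k=np.linalg.lstsq(A,Q[:,2],rcond=None)[0]; r=Q[:,2]-A@k; g=abs(r)<.004; k=np.linalg.lstsq(A[g],Q[g,2],rcond=None)[0]
    print(nm,pl.sum(),rect(Q[:,:2]),"tcpz",z,"plane",k)
    cv2.imwrite("pics/d_%s.png"%nm,cv2.cvtColor(c["image"],cv2.COLOR_RGB2BGR))
E
```

```text
t 6.05 pos [ 0.5774 -0.2138  0.1961] yaw 24.57 turn [-0.0502 -0.0564 -0.0261] shift mm [  1.7565   0.4071 -13.9111] tilt 0.07549307672319053 q6 -0.9085107045521272 F [-0.8806 -0.1724 -4.2147] M [-0.0295 -0.0267  0.0036] w 0.022228733619691923 59.915056228637695
top 272 (array([ 0.55495074, -0.17636774]), (110.84414672851562, 45.23421859741211), np.float32(75.91614)) tcpz 0.19570367516158088 plane [-0.01417692  0.00489246  0.18604396]
scene 1282 (array([ 0.57679089, -0.21152734]), (61.42685317993164, 173.06167602539062), np.float32(-66.264465)) tcpz 0.19570367516158088 plane [-0.00417474  0.00086235  0.18834376]
```

View pics/d.png

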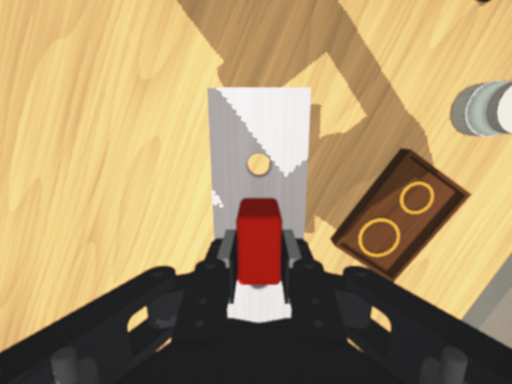

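View pics/d_scene.png

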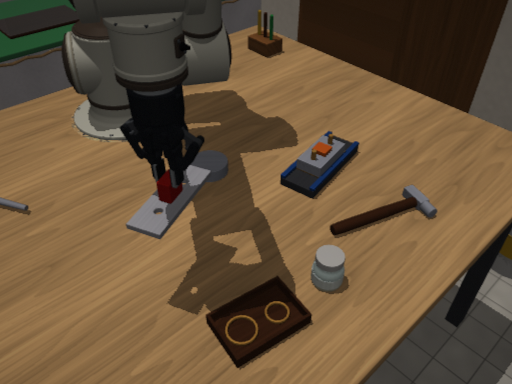

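The plate is held level: one hole is visible at (259,164) and its far edge is at row 87. The press tool is clear at (320,162) in the scene view.

```bash
python3 -c "
from h import *
plan([.570,.098,.196],11.25)
s=observe(); c=np.load('w.npz'); P=(c['P']-s['position'])@R.from_rotvec(s['ee_rot']).as_matrix()
print('scan column at hole, tool coords'); 
for p in [(259,92),(259,120),(259,150),(230,120),(290,120),(214,180),(300,180),(240,200)]: print(p,P[p[1],p[0]]*1000)
A=np.array(c['T_tool_cam']);print(A,c['K'])
print('hole est via ray at plate top z:')
K=c['K']
for u,v in [(259,164),(259,87)]:
  r=A[:3,:3]@np.array([(u-K[0,2])/K[0,0],(v-K[1,2])/K[1,1],1]); 
  print((A[:3,3]+r*((.008-A[2,3])/r[2]))*1000)
"
```

```text
t 6.2 pos [ 0.5773 -0.2137  0.1958] yaw 24.58 turn [-0.085  -0.0762 13.3266] shift mm [307.161   53.6257  -0.1948] tilt 0.11391876373614582 q6 -0.9084958265175932 F [ 0.3258 -0.2815 -4.7005] M [ 0.0235 -0.0368  0.0264] w 0.022052270937457867 59.91257965564728
scan column at hole, tool coords
(259, 92) [81.6506 -0.5311  7.7658]
(259, 120) [65.9493 -0.5259  8.0424]
(259, 150) [48.2569 -0.5215  7.3087]
(230, 120) [ 65.9353 -17.7683   6.9774]
(290, 120) [65.9431 17.9466  7.3588]
(214, 180) [ 29.3057 -29.0627   8.588 ]
(300, 180) [29.4749 25.3727  7.7346]
(240, 200) [ 16.1371 -12.7991   8.5933]
[[ 0.0001 -0.9659 -0.2589  0.0639]
 [ 1.      0.0001  0.0002 -0.0007]
 [-0.0002 -0.2589  0.9659 -0.1637]
 [ 0.      0.      0.      1.    ]] [[276.8546   0.     258.7619]
 [  0.     276.8546 197.831 ]
 [  0.       0.       1.    ]]
hole est via ray at plate top z:
[39.6614 -0.5335  8.    ]
[84.4317 -0.5495  8.    ]
```

Emit:
{"fn": "drive_tool", "kwargs": {
  "targets": [0,0,0,0,0,6.67,1,0,0,0,0,0,6.67,1,0.02,0.005,0,0,0,0,1,0.04,0.01,0,0,0,0,1,0.04,0.01,0,0,0,0,1,0.04,0.01,0,0,0,0,1,0.04,0.01,0,0,0,0,1,0.04,0.005,0,0,0,0,1,0.04,0.005,0,0,0,0,1,0.03,0,0,0,0,0,1,0.016,0,0,0,0,0,1,0,0,0,0,0,0,1,0,0,0,0,0,0,1]
}}

```text
time_s: 7.5
position: [0.572, 0.0965, 0.1967]
ee_rot: [1.993, 2.429, -0.001]
contact_force: [0.2, 0.2, -4.7]
gripper_width: 0.0221
gripper_force: 59.9
```

```bash
python3 w.py e.png; python3 - <<'E'
from h import *
def rect(p):
    (c,s,a)=cv2.minAreaRect(p.astype(np.float32)*1000); b=cv2.boxPoints((c,s,a)); e=b[1]-b[0]; f=b[2]-b[1]
    l=e if np.hypot(*e)>np.hypot(*f) else f
    return np.array(c)/1000,s,np.degrees(np.arctan2(l[1],l[0]))
c=np.load("w.npz"); P=c["P"]; hsv=cv2.cvtColor(c["image"],cv2.COLOR_RGB2HSV); H,S,V=[hsv[...,i].astype(int) for i in range(3)]
ok=(c["depth"]>0)&(np.hypot(P[...,0]-.545,P[...,1]-.226)<.14)
b=ok&(H>105)&(H<130)&(S>150)&(P[...,2]>.02)&(P[...,2]<.04); print("blue",b.sum(),rect(P[b][:,:2]),np.median(P[b][:,2]))
ca=ok&(S<60)&(P[...,2]>.045)&(P[...,2]<.057); print("carr",ca.sum(),rect(P[ca][:,:2]),np.median(P[ca][:,2]))
pn=(ok&(P[...,2]>.068)&(P[...,2]<.09)).astype(np.uint8); n,l,st,ce=cv2.connectedComponentsWithStats(pn)
for i in range(1,n):
    if st[i,4]>20: q=P[l==i]; t=q[q[:,2]>np.percentile(q[:,2],90)-.003]; print(st[i],ce[i],t.mean(0),rect(t[:,:2]),np.percentile(q[:,2],[50,90]))
E
```

```text
t 7.5 pos [0.572  0.0965 0.1967] yaw 11.25 turn [ -0.0343   0.0225 -13.3463] shift mm [-282.586  -123.9227  -13.2596] tilt 0.04093972620216569 q6 -0.16168113476829024 F [ 0.1925  0.1598 -4.7311] M [-0.0016  0.0243  0.0199] w 0.022113273712852852 59.858354330062866
blue 1168 (array([0.5417077 , 0.23973602]), (86.56043243408203, 82.74221801757812), np.float32(11.201316)) 0.030829484220007572
carr 3779 (array([0.54267957, 0.23316685]), (64.00223541259766, 79.20903778076172), np.float32(-78.64683)) 0.05368369581095389
[250   0  14  16 184] [256.75543478   7.        ] [0.53757176 0.25847099 0.07736254] (array([0.53745221, 0.25814926]), (11.666495323181152, 9.661487579345703), np.float32(12.394797)) [0.07706846 0.07822529]
```

View pics/e.png

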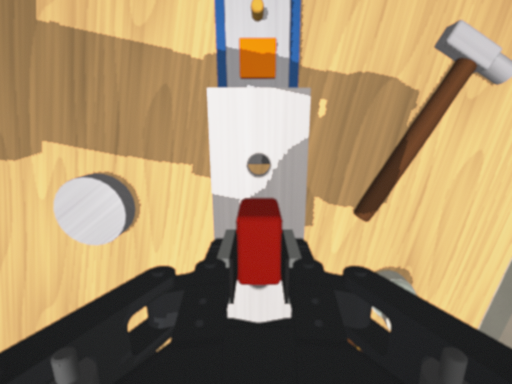

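The wrist view shows the far pin at (257,7), cut by the top edge, and the pad at (258,58). The plate hides the near pin, so I'll step back and up to see both.

Emit:
{"fn": "drive_tool", "kwargs": {
  "targets": [-0.02,0,-0.03,0,0,0,1,-0.02,0,-0.04,0,0,0,1,-0.02,0,-0.02,0,0,0,1,0,0,0,0,0,0,1,0,0,0,0,0,0,1]
}}

```text
time_s: 8.05
position: [0.5839, 0.0369, 0.2867]
ee_rot: [-1.996, -2.426, 0.0]
contact_force: [-0.3, 0.2, -5.5]
gripper_width: 0.0222
gripper_force: 60.3
```

```bash
python3 w.py f.png; cat > p.py <<'E'
from h import *
s=observe(); c=np.load("w.npz"); P=(c["P"]-s["position"])@R.from_rotvec(s["ee_rot"]).as_matrix(); W=c["P"]
hsv=cv2.cvtColor(c["image"],cv2.COLOR_RGB2HSV); H,S,V=[hsv[...,i].astype(int) for i in range(3)]
ok=(c["depth"]>0)&(np.hypot(W[...,0]-.545,W[...,1]-.226)<.14)
ca=ok&(S<60)&(W[...,2]>.045)&(W[...,2]<.057); print("carr z",np.median(W[ca][:,2]), "tool y range",np.percentile(P[ca][:,1],[.5,99.5]))
b=ok&(H>105)&(H<130)&(S>150)&(W[...,2]>.02)&(W[...,2]<.04); q=P[b]; print("blue",np.percentile(q,[.5,99.5],axis=0)*1000)
for nm,m in [("pin",(H>12)&(H<30)&(S>120)&(W[...,2]>.058)),("pad",(H<14)&(S>180)&(W[...,2]>.055))]:
    n,l,st,ce=cv2.connectedComponentsWithStats((ok&m).astype(np.uint8))
    for i in range(1,n):
        if st[i,4]>15:
            q=P[l==i]; w=W[l==i]; t=w[:,2]>np.percentile(w[:,2],95)-.004
            print(nm,st[i],ce[i],"z95",np.percentile(w[:,2],95),"tool mid",(q[t].max(0)+q[t].min(0))[:2]*500,"mean",q[t].mean(0)*1000,"world",w[t].mean(0))
            cen=(q[t].max(0)+q[t].min(0))[:2]/2
E
python3 p.py; python3 -c "
import cv2; a=cv2.imread('pics/f.png'); cv2.imwrite('pics/f2.png',cv2.resize(a[0:130,180:340],None,fx=4,fy=4,interpolation=0))"
```

```text
t 8.05 pos [0.5839 0.0369 0.2867] yaw 11.12 turn [ -0.015   -0.0026 -13.4847] shift mm [-223.4284 -109.8343   76.6823] tilt 0.015227057262263808 q6 -0.2625630258732229 F [-0.329   0.2273 -5.5449] M [-0.001   0.0128 -0.1158] w 0.022183385011021475 60.27752637863159
carr z 0.05355098889722765 tool y range [-0.03348019  0.02966984]
blue [[115.82912659 -44.10315    253.06823399]
 [220.63514376  41.57466564 257.4768868 ]]
pin [244   5  28  32 869] [257.13808976  20.4269275 ] z95 0.06497449797115695 tool mid [186.0250022   -1.37553029] mean [186.06967862  -1.70359992 222.53372263] world [0.5455366  0.219717   0.06357157]
pin [254  50   8  11  75] [257.37333333  54.77333333] z95 0.07913340630369585 tool mid [145.58118212  -1.29531969] mean [145.57168472  -1.52163617 208.46341896] world [0.55357699 0.18001948 0.07762692]
pad [246  37  24   1  24] [257.5  37. ] z95 0.06074171633965159 tool mid [168.81162892  -1.26672402] mean [168.83529014  -1.29380923 226.30058941] world [0.54927039 0.20288847 0.05979789]
```

View pics/f2.png

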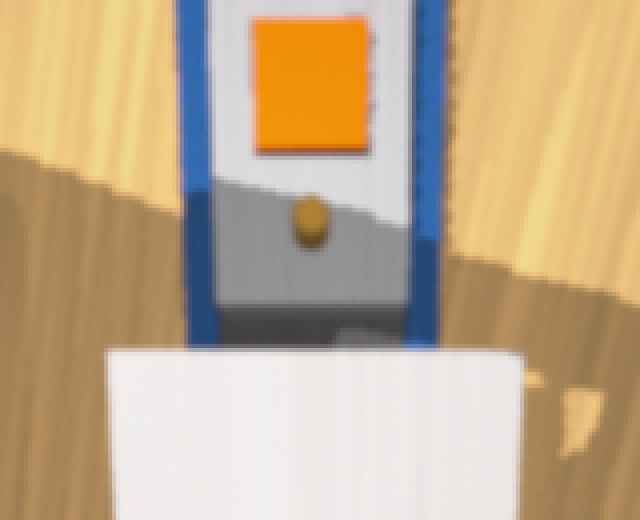

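The near pin is at about (257,54) and the pad is centred at column 258. The pins' midpoint works out to about (0.5455, 0.2195), and three independent readings agree within 1 mm. Next I'll hover just above the pin tops.

```bash
python3 -c "
from h import *
plan([.546,.2196,.106],11.2)"
```

```text
t 8.1 pos [0.5836 0.0375 0.286 ] yaw 11.16 turn [-0.0794 -0.0208 -0.0351] shift mm [185.9468  -1.4661 180.0352] tilt 0.0821018743193637 q6 -0.26243918420400697 F [ 0.3497  0.0297 -5.1945] M [ 0.0125  0.015  -0.0037] w 0.02207780668865951 60.27730464935303
```

Emit:
{"fn": "drive_tool", "kwargs": {
  "targets": [0.02,0,0,0,0,0,1,0.04,0,0,0,0,0,1,0.04,0,0,0,0,0,1,0.04,-0.0015,0,0,0,0,1,0.03,0,0,0,0,0,1,0.016,0,0.02,0,0,0,1,0,0,0.03,0,0,0,1,0,0,0.03,0,0,0,1,0,0,0.03,0,0,0,1,0,0,0.03,0,0,0,1,0,0,0.02,0,0,0,1,0,0,0.012,0,0,0,1,0,0,0.005,0,0,0,1,0,0,0,0,0,0,1,0,0,0,0,0,0,1]
}}

```text
time_s: 9.6
position: [0.5464, 0.2204, 0.111]
ee_rot: [1.993, 2.428, 0.001]
contact_force: [-0.3, -0.2, -4.5]
gripper_width: 0.0221
gripper_force: 60.2
```

```bash
python3 -c "
from h import *
plan([.546,.2196,.106],11.2)"
```

```text
t 9.6 pos [0.5464 0.2204 0.111 ] yaw 11.24 turn [ 0.0694 -0.0002  0.0411] shift mm [-0.694  -0.5517  5.0198] tilt 0.06938581410992037 q6 0.05651720706967462 F [-0.283  -0.2295 -4.4763] M [-0.022  -0.0015  0.0473] w 0.022137565931928813 60.19739270210266
```

Emit:
{"fn": "drive_tool", "kwargs": {
  "targets": [-0.0007,-0.0005,0.005,0,0,0,1,0,0,0.005,0,0,0,1,0,0,0.002,0,0,0,1,0,0,0.001,0,0,0,1,0,0,0.001,0,0,0,1,0,0,0.001,0,0,0,1,0,0,0,0,0,0,1]
}}

```text
time_s: 10.3
position: [0.5456, 0.2194, 0.095]
ee_rot: [-1.993, -2.428, 0.0]
contact_force: [-0.3, -0.1, -4.0]
gripper_width: 0.0223
gripper_force: 60.2
```

Emit:
{"fn": "drive_tool", "kwargs": {
  "targets": [0,0,0.0005,0,0,0,1,0,0,0.0005,0,0,0,1,0,0,0,0,0,0,1]
}}

```text
time_s: 10.6
position: [0.5457, 0.2194, 0.0941]
ee_rot: [1.993, 2.428, -0.0]
contact_force: [0.3, -0.6, -3.9]
gripper_width: 0.0223
gripper_force: 60.2
```

Emit:
{"fn": "drive_tool", "kwargs": {
  "targets": [0,0,0.0005,0,0,0,1,0,0,0.0005,0,0,0,1,0,0,0,0,0,0,1]
}}

```text
time_s: 10.9
position: [0.5457, 0.2195, 0.0931]
ee_rot: [-1.993, -2.428, -0.0]
contact_force: [-0.5, 1.1, -4.5]
gripper_width: 0.0221
gripper_force: 60.3
```

Emit:
{"fn": "drive_tool", "kwargs": {
  "targets": [0,0,0.0005,0,0,0,1,0,0,0.0005,0,0,0,1,0,0,0.0005,0,0,0,1,0,0,0,0,0,0,1]
}}

```text
time_s: 11.3
position: [0.5456, 0.2195, 0.0915]
ee_rot: [-1.993, -2.428, 0.0]
contact_force: [0.7, 1.3, -4.1]
gripper_width: 0.0224
gripper_force: 60.3
```

Emit:
{"fn": "drive_tool", "kwargs": {
  "targets": [0,0,0.0005,0,0,0,1,0,0,0.0005,0,0,0,1,0,0,0.0005,0,0,0,1,0,0,0,0,0,0,1]
}}

```text
time_s: 11.7
position: [0.5457, 0.2195, 0.09]
ee_rot: [1.993, 2.428, -0.0]
contact_force: [1.2, 1.8, -4.7]
gripper_width: 0.0219
gripper_force: 60.3
```

Emit:
{"fn": "drive_tool", "kwargs": {
  "targets": [0.0004,0.0002,0.001,0,0,0,1,0,0,0.001,0,0,0,1,0,0,0.001,0,0,0,1,0,0,0.001,0,0,0,1,0,0,0,0,0,0,1]
}}

```text
time_s: 12.2
position: [0.5457, 0.2198, 0.0859]
ee_rot: [-1.993, -2.428, 0.001]
contact_force: [0.0, 0.8, -3.9]
gripper_width: 0.0222
gripper_force: 60.3
```

Emit:
{"fn": "drive_tool", "kwargs": {
  "targets": [0,0,0.001,0,0,0,1,0,0,0.001,0,0,0,1,0,0,0.001,0,0,0,1,0,0,0,0,0,0,1]
}}

```text
time_s: 12.6
position: [0.5457, 0.2199, 0.0829]
ee_rot: [-1.993, -2.428, 0.0]
contact_force: [0.2, -0.2, -4.6]
gripper_width: 0.0223
gripper_force: 60.2
```

```bash
python3 -c "
from h import *
plan([.5457,.2195,.0717],11.2)"
```

```text
t 12.6 pos [0.5457 0.2199 0.0829] yaw 11.24 turn [-0.0171  0.0052  0.0367] shift mm [-0.3553 -0.0431 11.2143] tilt 0.017823429464586087 q6 0.05603747239297938 F [ 0.2329 -0.2029 -4.583 ] M [-0.0071  0.0042  0.0362] w 0.022258899222898768 60.24805784225464
```

Both pins are in, with no side load. Next the plate should reach the pad.

Emit:
{"fn": "drive_tool", "kwargs": {
  "targets": [0,0,0.001,0,0,0,1,0,0,0.0005,0,0,0,1,0,0,0.0005,0,0,0,1,0,0,0,0,0,0,1]
}}

```text
time_s: 13.0
position: [0.5458, 0.2199, 0.0811]
ee_rot: [1.993, 2.428, -0.0]
contact_force: [-0.4, -0.5, -4.7]
gripper_width: 0.0222
gripper_force: 60.3
```

Emit:
{"fn": "drive_tool", "kwargs": {
  "targets": [0,0,0.0005,0,0,0,1,0,0,0.0005,0,0,0,1,0,0,0.0005,0,0,0,1,0,0,0,0,0,0,1]
}}

```text
time_s: 13.4
position: [0.5459, 0.2199, 0.0798]
ee_rot: [1.993, 2.428, 0.0]
contact_force: [-1.6, 0.3, 3.0]
gripper_width: 0.0221
gripper_force: 61.2
```

Emit:
{"fn": "drive_tool", "kwargs": {
  "targets": [0,0,0.0005,0,0,0,1,0,0,0.0005,0,0,0,1,0,0,0.0005,0,0,0,1,0,0,0,0,0,0,1]
}}

```text
time_s: 13.8
position: [0.5458, 0.2199, 0.078]
ee_rot: [1.993, 2.428, -0.0]
contact_force: [-0.2, -0.7, 1.9]
gripper_width: 0.022
gripper_force: 61.0
```

The plate met the pad at about 0.080 and is pushing it with about 7 N, so the seat should be near TCP z = 0.070.

Emit:
{"fn": "drive_tool", "kwargs": {
  "targets": [0,0,0.001,0,0,0,1,0,0,0.001,0,0,0,1,0,0,0.001,0,0,0,1,0,0,0.001,0,0,0,1,0,0,0,0,0,0,1]
}}

```text
time_s: 14.3
position: [0.5457, 0.2199, 0.0739]
ee_rot: [-1.993, -2.428, 0.0]
contact_force: [1.3, 0.2, -0.7]
gripper_width: 0.0224
gripper_force: 60.9
```

Emit:
{"fn": "drive_tool", "kwargs": {
  "targets": [0,0,0.0005,0,0,0,1,0,0,0.0005,0,0,0,1,0,0,0.0005,0,0,0,1,0,0,0,0,0,0,1]
}}

```text
time_s: 14.7
position: [0.5458, 0.2199, 0.0725]
ee_rot: [1.993, 2.428, -0.0]
contact_force: [0.6, -0.3, 2.0]
gripper_width: 0.0221
gripper_force: 61.1
```

Emit:
{"fn": "drive_tool", "kwargs": {
  "targets": [0,0,0.0005,0,0,0,1,0,0,0,0,0,0,1]
}}

```text
time_s: 14.9
position: [0.5458, 0.2199, 0.072]
ee_rot: [1.993, 2.428, -0.0]
contact_force: [1.1, -0.6, 2.1]
gripper_width: 0.0223
gripper_force: 61.1
```

Emit:
{"fn": "drive_tool", "kwargs": {
  "targets": [0,0,0.0005,0,0,0,1,0,0,0,0,0,0,1]
}}

```text
time_s: 15.1
position: [0.5458, 0.2199, 0.0716]
ee_rot: [1.993, 2.428, -0.0]
contact_force: [0.4, 0.3, 1.9]
gripper_width: 0.0225
gripper_force: 61.1
```

Emit:
{"fn": "drive_tool", "kwargs": {
  "targets": [0,0,0.0005,0,0,0,1,0,0,0,0,0,0,1]
}}

```text
time_s: 15.3
position: [0.5457, 0.2199, 0.071]
ee_rot: [-1.993, -2.428, 0.0]
contact_force: [-0.2, 0.8, 2.8]
gripper_width: 0.0222
gripper_force: 61.1
```

Emit:
{"fn": "drive_tool", "kwargs": {
  "targets": [0,0,0.0004,0,0,0,1,0,0,0,0,0,0,1]
}}

```text
time_s: 15.5
position: [0.5458, 0.2199, 0.071]
ee_rot: [1.993, 2.428, 0.0]
contact_force: [-1.9, -0.1, 6.5]
gripper_width: 0.0223
gripper_force: 61.6
```

Emit:
{"fn": "drive_tool", "kwargs": {
  "targets": [0,0,0.0003,0,0,0,1,0,0,0,0,0,0,1]
}}

```text
time_s: 15.7
position: [0.5459, 0.2199, 0.071]
ee_rot: [1.993, 2.428, 0.001]
contact_force: [-2.5, -1.2, 10.5]
gripper_width: 0.0226
gripper_force: 62.0
```

Emit:
{"fn": "drive_tool", "kwargs": {
  "targets": [0,0,0.0004,0,0,0,1,0,0,0,0,0,0,1,0,0,0,0,0,0,1]
}}

```text
time_s: 16.0
position: [0.546, 0.2199, 0.0709]
ee_rot: [1.993, 2.428, 0.001]
contact_force: [-3.6, -2.0, 14.2]
gripper_width: 0.0226
gripper_force: 62.5
```

Emit:
{"fn": "drive_tool", "kwargs": {
  "targets": [0,0,-0.0008,0,0,0,1,0,0,-0.0004,0,0,0,1,0,0,0,0,0,0,0.6,0,0,0,0,0,0,0.5,0,0,0,0,0,0,0.3,0,0,0,0,0,0,0.2,0,0,0,0,0,0,0.2,0,0,0,0,0,0,0.2]
}}

```text
time_s: 16.8
position: [0.5458, 0.2199, 0.0712]
ee_rot: [-1.993, -2.428, 0.0]
contact_force: [-0.8, 0.2, 0.0]
gripper_width: 0.068
gripper_force: 0.0
```

Emit:
{"fn": "drive_tool", "kwargs": {
  "targets": [0,0,-0.005,0,0,0,0.2,0,0,-0.015,0,0,0,0.2,0,0,-0.03,0,0,0,0.2,0,0,-0.04,0,0,0,0.2,-0.03,0,-0.04,0,0,0,0.2,-0.04,0,-0.02,0,0,0,0.2,-0.04,0,0,0,0,0,0.2,-0.02,0,0,0,0,0,0.2,0,0,0,0,0,0,0.2,0,0,0,0,0,0,0.2]
}}

```text
time_s: 17.8
position: [0.5711, 0.0924, 0.2221]
ee_rot: [1.994, 2.427, 0.001]
contact_force: [-0.8, 0.1, -0.3]
gripper_width: 0.0684
gripper_force: 0.0
```

```bash
python3 w.py g.png; python3 - <<'E'
from h import *
def rect(p):
    (c,s,a)=cv2.minAreaRect(p.astype(np.float32)*1000); b=cv2.boxPoints((c,s,a)); e=b[1]-b[0]; f=b[2]-b[1]
    l=e if np.hypot(*e)>np.hypot(*f) else f
    return np.array(c)/1000,s,np.degrees(np.arctan2(l[1],l[0]))
c=np.load("w.npz"); P=c["P"]; hsv=cv2.cvtColor(c["image"],cv2.COLOR_RGB2HSV); S=hsv[...,1].astype(int)
m=(c["depth"]>0)&(S<60)&(P[...,2]>.055)&(P[...,2]<.075)&(np.hypot(P[...,0]-.546,P[...,1]-.22)<.1); Q=P[m]
A=np.c_[Q[:,:2]-[.546,.22],np.ones(len(Q))]; print(m.sum(),rect(Q[:,:2]),np.linalg.lstsq(A,Q[:,2],rcond=None)[0])
E
```

```text
t 17.8 pos [0.5711 0.0924 0.2221] yaw 11.19 turn [  0.0453   0.0035 -13.4125] shift mm [-279.1734 -121.3512   12.1481] tilt 0.04535611048002723 q6 -0.16818357385435684 F [-0.8335  0.0752 -0.3194] M [-0.0121  0.0292  0.0772] w 0.06838051405025568 0.0
6201 (array([0.54842407, 0.20617627]), (61.63872146606445, 143.13320922851562), np.float32(-78.69148)) [-0.00044021 -0.00095555  0.06357627]
```

View pics/g.png

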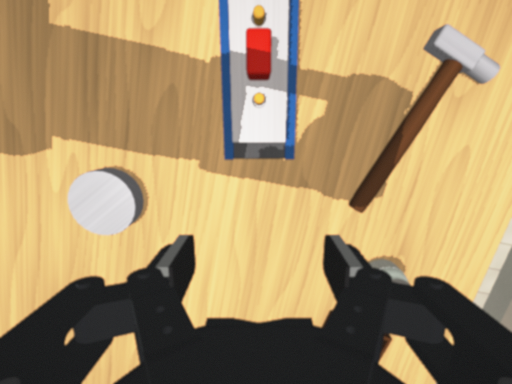

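The plate lies level, with its top at 63.6 mm and so its underside at 53.6 mm, matching the carriage top. Both pins show through the holes at (259,14) and (259,98), and the gripper is clear.

```bash
python3 -c "
from rig import *
print(hand_in())"
```

```text
the job is handed in; nothing more can be done
None
```

The guide plate is on both pins and measures flush and level on the carriage, with the pad pushed in, the plate released and the arm clear; I handed the job in at about 18 s, and no verdict came back.

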